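Third hand at the ukulele hanger jig

ROBOT

A 6-joint arm with a two-finger parallel gripper is mounted at the origin on the work surface. World frame = base frame: x ahead of the robot, y to its left, z up, the work surface at z = 0. Lengths are in m, angles in rad, forces in N, time in s.
With the tool pointing down it reaches from about 0.225 to 0.875 m from the base axis. Payload 3.4 kg.
Tool frame: the origin (TCP) lies at the very end of the fingers, on their centre line; the grasp point (between the pads) lies 19 mm behind it; z points along the fingers, y is the line along which they close (so a half turn about z gives the same grasp; the last joint's range is limited). The gripper opens to 85 mm and grips with 20 to 120 N. Pads are 22 mm wide; open, the fingers measure 114 mm over their backs; the gripper's body (76 mm by 85 mm) begins 54 mm behind the grasp point. The pads swing forward as they close: fully open they stand 13 mm farther back than shut.
Start: joints at [1.102, 0.276, 1.505, -0, 1.361, -0.121], TCP at [0.196, 0.541, 0.231] pointing down, gripper open.
Joint ranges: [-2.89, 2.89], [-0.75, 2.08], [0.22, 2.7], [-1.18, 4.32], [0.11, 2.71], [-2.7, 2.7]. Speed limits (rad/s): [2.57, 2.57, 3.14, 3.14, 3.14, 3.14].

INTERFACE

Orientations are given as a unit quaternion [w, x, y, z].
In Python, from rig import get_state, optics, sign_off gives the robot as it stands.
- The arm moves only by the tool send_rows, never from a script. Its argument "increments" is a list of rows, each an object with "gripper": the gripper's target within -1 to 1 (shut at 1, half-way at 0, fully open at -1); "linear": the shift along the world's x, y, z in m, a list of three; "delta_rot": the turn, a rotation vector about the world's x, y, z in rad, a list of three. In form: [{"gripper": gripper, "linear": [dx, dy, dz], "delta_rot": [rx, ry, rz]}, ...]. A call has 1 to 8 rows; each row is the pose to reach, as a shift and turn from the pose commanded when the call began; what a row does not reach only later rows make up. A row lasts 1/10 s, in which the tool goes at most 50 mm and 8.59 degrees, less where a joint would pass 70% of its speed; a pose out of reach is approached as far as the arm can. A call with a gripper value outside its range is refused whole. The fingers move at their own pace and stop on an object; "newtons" is the grip in N (left out, the last holds). Time passes only in rows, so rows that repeat a pose let the fingers close. It gives the time, the measured TCP pose, the force, the opening and the grip force at its end, in the units of the state.
- get_state(): the state, without advancing time (a new reading comes with each control period).
- optics.get_image(name): name is "scene" or "top"; returns a dict with "pixels" (480x640x3 uint8, blue, green, red), "K" (3x3 intrinsics, pixels), "rvec" (rotation vector, rad) and "tvec" (3), from world to camera coordinates, as OpenCV has them. Camera axes: x right, y down, z forward; pixel columns grow to the right and rows downward; lengths in m; the calibration is good to about 2 mm. A picture is of the moment at which its call begins. There is no depth.
- sign_off(): hands the job in; it is judged then, once.
The state is a dict: "clock": time; "qpos": joint angles; "qd": joint speeds; "effort": joint torques, N m; "position": TCP position; "ee_rot": TCP orientation; "contact_force": force on the tool from outside, world axes, zero at the start; "moment": the same for the moment, N m; "width": finger opening in m; "gripper_force": force on a finger pad.
Only numpy, scipy, OpenCV 4.12 (cv2) and the standard library are available. Lean on these libraries where they do the work, as an engineer would, in place of code of your own. Each camera call takes 0.05 s, during which the arm holds its last target. There are 200 camera calls.

TASK

Set the flanged steel bush in the round recess of the beech hanger block, flange down, and let go of it. Then push the block flat and square against the spring-backed fence of the jig with a steady force of about 8 N, which holds the fence about half way along its travel; never drive the fence to its end stop. Finish while still holding that push, keeping off the bush so that I can fasten it, and leave the other things where they are.

Things in the scene. Friction and masses are not known exactly. Their poses are not given: they have to be found in the camera images.
- jig: Fixed assembly jig on the desk: a plywood bed 240 mm (its x) by 220 mm (its y) and 12 mm thick, with a sliding fence across its far (+x) part and a low aluminium rail, top 42 mm above the desk, near its +x edge behind the fence. Origin: centre of the bed's underside, on the desk; x points from the open near side towards the fence, z up.
- fence (a joint): Travel of the spring-backed fence in m: 0 = at rest, 0.026 = end stop; it grows as the fence is pushed in the jig's +x. The spring gives 0.6 N per mm from zero (8 N at about 13 mm), with no preload, and pushes the fence back when let go.
- fence_face (a point): Point on the fence's near face, half way along it, 26 mm above the desk; moves with the fence. Its axes are the jig's: x into the fence. The fence is an aluminium bar 170 mm long (y), 14 mm thick (x), its top 48.5 mm above the desk; at rest its face is 60 mm from the jig's origin along x.
- block: Loose plain beech hanger block, 60 mm (x) by 110 mm (y) by 28 mm high, about 140 g, lying on the jig bed a little way short of the fence and possibly skewed, recess up. Origin: centre of its underside (12 mm above the desk on the bed). Its +x long face is the one towards the fence; its -x long face is the one to push.
- seat (a point): Centre of the floor of the block's recess: a round recess 40 mm across and 6 mm deep in the middle of the block's top, so this point is 22 mm above the block's underside.
- bush: Loose steel bush, about 75 g, standing on the desk on its flange: a round flange 36 mm across and 6 mm thick with a stem 16 mm across rising 18 mm above it (24 mm in all). Origin: centre of the flange's underside; z along the stem, upwards.
- spacer: Bystander: plain steel cylinder without a flange, 22 mm across and 24 mm high, standing on the desk. Origin: centre of its underside. Leave it alone.
- dish: Bystander: small loose glass dish, 96 mm across, 30 mm high. Origin: centre of its underside. Leave it alone.
- screwdriver: Bystander: loose screwdriver 190 mm long lying on the desk. Leave it alone.
- harmonica: Bystander: loose harmonica 100 by 26 by 20 mm lying on the desk. Origin: centre of its underside. Leave it alone.
- picktin: Bystander: loose small flat tin 60 by 45 by 20 mm. Origin: centre of its underside. Leave it alone.
There are look-alikes about, which are no part of the job. Of the things that look like the block, the largest one is meant.

How it is judged:
On the way, in this order (a step that is already met when the one before it is completed fails the run):
1. the bush stands flange down in the block's recess, let go of (horizontal distance between bush and seat below 0.005 m and z of bush in the frame of seat between -0.003 and 0.003 m and angle between bush's own z axis and vertical below 0.1 rad and contact force between the fingers and bush below 0.3 N), for 0.2 s.
2. the block is pressed square against the fence, within the force band (value of joint fence between 0.0075 and 0.02 m and x of block in the frame of fence_face between -0.034 and -0.026 m and y of block in the frame of fence_face between -0.04 and 0.04 m and angle between the x axis of block and the x axis of fence_face, either way round below 0.06 rad and angle between block's own z axis and vertical below 0.06 rad and contact force between any of the fingers, the arm and block above 3 N), for 0.3 s.
At the end, for the whole second after the job is handed in: Through the last second the robot pushes the block (over 3 N), flat and square (0.06 rad), face within 4 mm of and middle within 40 mm of the fence's, fence held 7.5-20 mm along (4.5-12 N); bush upright (0.1 rad), flange down on the recess floor (3 mm; 5 mm of centre), fingers off it (all of step 1 and all of step 2); the arm keeps its last pose, push and grip.
It fails at once if the fence is driven to its end stop (beyond 24.5 mm) (value of joint fence above 0.0245 m).
It fails at once if another loose thing on the desk is moved more than 20 mm (distance of any of spacer, dish, screwdriver, harmonica, picktin from where it was at the start of the episode above 0.02 m).
It also fails if it takes over 54 s, if anything falls off the work surface, if the arm or the gripper's body presses on something with over 40 N, if the wrist force passes 120 N, or if a joint passes its speed limit or range.

## Working session

There is one attempt and no reset: what is moved stays moved. The work goes in short steps, Python scripts to look and compute and a tool call to move; the robot and the scene stay as the last step left them, time stands still between calls to the robot, and variables do not carry over. Pictures are saved under pics/ and viewed, at most 10 in all, crops included, and the job is handed in when it is done.

Besides the shell and the picture viewer there is one more tool, called after ">>>" by a JSON object that holds its "method" and its "body". send_rows: Moves the arm, as the interface text tells. Its arguments: {"type":"object","properties":{"increments":{"type":"array"},"newtons":{"type":"number"}},"required":["increments"]}

```bash
mkdir -p pics; cat > h.py <<'E'
import numpy as np, cv2
from rig import get_state, optics, sign_off
def grab(n,f=None):
    d=optics.get_image(n)
    if f: cv2.imwrite('pics/'+f,d['pixels'])
    return d
def ray(d,u,v,z):
    "world point on plane z seen at pixel u,v"
    R=cv2.Rodrigues(np.array(d['rvec'],float))[0]; t=np.array(d['tvec'],float).ravel()
    K=np.array(d['K'],float); c=-R.T@t; r=R.T@np.linalg.inv(K)@np.array([u,v,1.])
    return c+r*(z-c[2])/r[2]
def proj(d,p):
    return cv2.projectPoints(np.array([p],float),np.array(d['rvec'],float),np.array(d['tvec'],float),np.array(d['K'],float),None)[0].ravel()
E
python3 - <<'E'
from h import *
for n in('top','scene'):
    d=grab(n,n+'1.png'); print(n,np.round(ray(d,320,240,0),3),np.round(ray(d,330,240,0),3),np.round(ray(d,320,250,0),3))
print(get_state())
E
```

```text
top [ 0.509 -0.009  0.   ] [ 0.509 -0.035  0.   ] [ 0.483 -0.009  0.   ]
scene [0.459 0.013 0.   ] [0.477 0.025 0.   ] [ 0.477 -0.014  0.   ]
{'clock': 0.1, 'qpos': array([ 1.10198092e+00,  2.76555709e-01,  1.50598755e+00,  1.15669651e-05,
        1.36072925e+00, -1.20995075e-01]), 'qd': array([-4.81984624e-05,  3.12683405e-05, -3.98342816e-03, -5.18874249e-04,
       -1.05272813e-03,  1.15921559e-03]), 'effort': array([ 2.13821149e-03, -4.17699337e+01, -2.46404797e+01, -9.05240154e-05,
        5.84055248e-03, -4.85760722e-06]), 'position': array([0.19577373, 0.54014735, 0.23052013]), 'ee_rot': array([-2.49534216e-04,  1.73035976e-01,  9.84915146e-01, -8.02019866e-04]), 'contact_force': array([-0.47176085,  0.05578893, -0.21011448]), 'moment': array([-0.07424235,  0.02798684, -0.00595024]), 'gripper_force': 0.0, 'width': 0.0856436198511633}
```

View pics/top1.png

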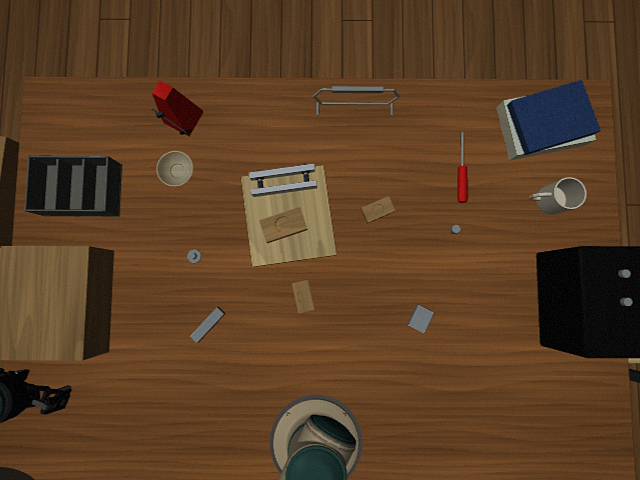

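View pics/scene1.png

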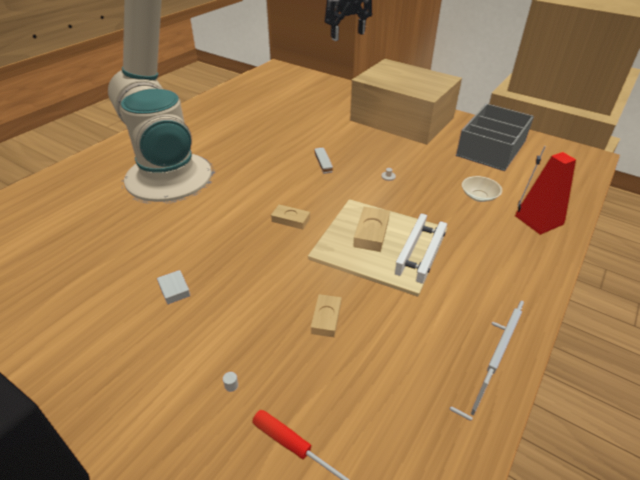

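Top view: the block candidates are (284,225) on the jig bed, (378,209) and (303,297), both loose on the desk. The one on the bed is the largest, so that is the one meant. For the bush, (194,256) has a flange (scene 388,175), while (456,229) is the plain spacer. I'll confirm both in one enlarged crop.

```bash
python3 - <<'E'
from h import *
t=cv2.imread('pics/top1.png'); s=cv2.imread('pics/scene1.png')
f=lambda im,x,y,w,h,k:cv2.resize(im[y:y+h,x:x+w],None,fx=k,fy=k,interpolation=cv2.INTER_CUBIC)
a=f(t,236,156,105,115,3.8095); b=f(s,300,190,160,110,2.5)
c=np.hstack([f(t,178,240,33,33,6.0606),f(s,372,160,33,33,6.0606)])
A=np.zeros((480,800,3),np.uint8)
A[:a.shape[0],:a.shape[1]]=a;A[:b.shape[0],400:400+b.shape[1]]=b[:, :400];A[278:278+c.shape[0],400:400+c.shape[1]]=c[:,:400]
cv2.imwrite('pics/m1.png',A)
E
```

```text
(no output)
```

View pics/m1.png

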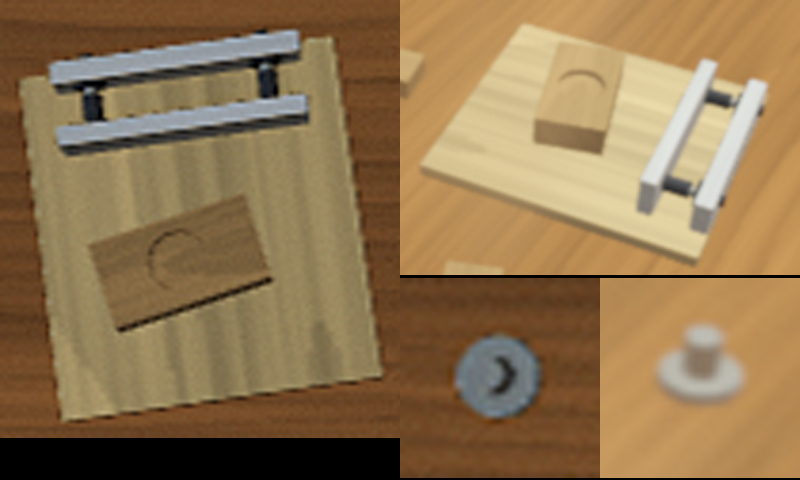

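The crop confirms it: the skewed block with its recess is on the bed (crop 180,262 → top 283,225), and the flanged bush is at crop 497,377 → top 194,256. Next I'll measure both.

```bash
cat >> h.py <<'E'
def circ(d,x,y,w,h,z):
    "low-saturation blob in window -> ellipse centre, world point"
    hsv=cv2.cvtColor(d['pixels'],cv2.COLOR_BGR2HSV)[y:y+h,x:x+w]
    m=(hsv[...,1]<95).astype(np.uint8)
    c=max(cv2.findContours(m,0,2)[0],key=cv2.contourArea); e=cv2.minEnclosingCircle(c); mo=cv2.moments(cv2.convexHull(c))
    u,v=x+mo['m10']/mo['m00'],y+mo['m01']/mo['m00']
    return (u,v,e[1]),ray(d,u,v,z)
def corners(d,pts,z):
    g=cv2.cvtColor(d['pixels'],cv2.COLOR_BGR2GRAY)
    q=cv2.cornerSubPix(g,np.float32(pts).reshape(-1,1,2),(3,3),(-1,-1),(3,50,.01)).reshape(-1,2)
    return q,np.array([ray(d,u,v,z) for u,v in q])
E
python3 - <<'E'
from h import *
np.set_printoptions(precision=4,suppress=True)
t=grab('top'); s=grab('scene')
print(circ(t,180,242,30,30,.006)); 
print('bush proj in scene of stem top',proj(s,circ(t,180,242,30,30,.006)[1]+[0,0,.018]), 'seen ~ (388.5,169)')
o=np.array([236,156]);k=3.8095
for nm,p,z in(('bed',[(20,80),(333,38),(382,375),(63,418)],.012),('blk',[(90,243),(245,195),(271,276),(118,324)],.04),('fence',[(55,127),(306,97),(307,115),(63,146)],.0485)):
    q,w=corners(t,np.array(p)/k+o-.37,z)
    print(nm,q.tolist(),'\n',w,w.mean(0),np.linalg.norm(np.diff(w,axis=0,append=w[:1]),axis=1))
    for e in (w[1]-w[0],w[2]-w[3]): print('  yaw of y axis', np.degrees(np.arctan2(-e[1],-e[0]))-90)
o=np.array([300,190]);k=2.5
q,w=corners(s,np.array([(557,42),(624,55),(603,130),(536,118)]-np.array([400,0]))/k+o-.3,.04)
print('scene blk',q,w,w.mean(0),np.linalg.norm(np.diff(w,axis=0,append=w[:1]),axis=1))
E
```

```text
((193.67407407407407, 255.73086419753088, 6.87194299697876), array([0.4651, 0.3191, 0.006 ]))
bush proj in scene of stem top [389.1117 168.5976] seen ~ (388.5,169)
bed [[241.34951782226562, 176.2589111328125], [322.5770263671875, 164.87779235839844], [336.14520263671875, 253.76925659179688], [252.4608917236328, 265.9660949707031]] 
 [[ 0.6749  0.199   0.012 ]
 [ 0.707  -0.0146  0.012 ]
 [ 0.4722 -0.0508  0.012 ]
 [ 0.4393  0.165   0.012 ]] [0.5733 0.0747 0.012 ] [0.216  0.2376 0.2183 0.2381]
  yaw of y axis 8.53142575836415
  yaw of y axis 8.661037422220986
blk [[258.6131286621094, 219.95704650878906], [299.8647766113281, 206.5059814453125], [307.41009521484375, 228.7288360595703], [266.360107421875, 242.92611694335938]] 
 [[0.5551 0.1478 0.04  ]
 [0.5904 0.0432 0.04  ]
 [0.5335 0.0235 0.04  ]
 [0.4966 0.1271 0.04  ]] [0.5439 0.0854 0.04  ] [0.1103 0.0603 0.1099 0.0621]
  yaw of y axis 18.662554093420354
  yaw of y axis 19.588228981658958
fence [[250.4879608154297, 188.45639038085938], [315.6919860839844, 180.46981811523438], [316.7737731933594, 185.74896240234375], [251.1381378173828, 194.13279724121094]] 
 [[0.6346 0.1688 0.0485]
 [0.6563 0.0033 0.0485]
 [0.6427 0.0004 0.0485]
 [0.6199 0.1669 0.0485]] [0.6384 0.0848 0.0485] [0.167  0.0139 0.168  0.0148]
  yaw of y axis 7.4904711110510505
  yaw of y axis 7.781231534577458
scene blk [[362.5    206.5   ]
 [391.0333 210.9247]
 [382.4097 242.6778]
 [353.2337 237.4911]] [[0.4989 0.1233 0.04  ]
 [0.5594 0.1454 0.04  ]
 [0.5941 0.0409 0.04  ]
 [0.5363 0.0209 0.04  ]] [0.5472 0.0826 0.04  ] [0.0644 0.11   0.0612 0.109 ]
```

```bash
python3 - <<'E'
from h import *
s=grab('scene')
print(ray(s,388.4,176.0,.003), ray(s,388.6,169,.024))
E
```

```text
[0.46652971 0.31700961 0.003     ] [0.46493803 0.31664223 0.024     ]
```

>>> {"method": "send_rows", "body": {"increments": [{"gripper":-1,"linear":[0.03,-0.025,0],"delta_rot":[0,0,0.1]},{"gripper":-1,"linear":[0.06,-0.05,0],"delta_rot":[0,0,0.2]},{"gripper":-1,"linear":[0.1,-0.08,0],"delta_rot":[0,0,0.3]},{"gripper":-1,"linear":[0.14,-0.11,-0.03],"delta_rot":[0,0,0.4]},{"gripper":-1,"linear":[0.18,-0.145,-0.06],"delta_rot":[0,0,0.49]},{"gripper":-1,"linear":[0.22,-0.18,-0.09],"delta_rot":[0,0,0.49]},{"gripper":-1,"linear":[0.25,-0.205,-0.12],"delta_rot":[0,0,0.49]},{"gripper":-1,"linear":[0.27,-0.222,-0.13],"delta_rot":[0,0,0.49]}], "newtons": 20}}

```text
clock: 1.05
position: [0.4618, 0.3213, 0.1033]
ee_rot: [-0.0, -0.071, 0.997, 0.0]
contact_force: [-0.2, 0.6, 0.6]
width: 0.0853
gripper_force: 0.0
```

>>> {"method": "send_rows", "body": {"increments": [{"gripper":-1,"linear":[0,-0.001,-0.03],"delta_rot":[0,0,0]},{"gripper":-1,"linear":[0,-0.001,-0.06],"delta_rot":[0,0,0]},{"gripper":-1,"linear":[0,-0.001,-0.08],"delta_rot":[0,0,0]},{"gripper":-1,"linear":[0,-0.001,-0.09],"delta_rot":[0,0,0]},{"gripper":-1,"linear":[0,-0.001,-0.09],"delta_rot":[0,0,0]}]}}

```text
clock: 1.55
position: [0.4604, 0.3212, 0.0134]
ee_rot: [-0.001, -0.071, 0.997, -0.001]
contact_force: [-0.1, -0.5, -0.0]
width: 0.0853
gripper_force: 0.0
```

>>> {"method": "send_rows", "body": {"increments": [{"gripper":0.9,"linear":[0,0,0],"delta_rot":[0,0,0]},{"gripper":0.9,"linear":[0,0,0],"delta_rot":[0,0,0]},{"gripper":0.9,"linear":[0,0,0],"delta_rot":[0,0,0]},{"gripper":0.9,"linear":[0,0,0],"delta_rot":[0,0,0]},{"gripper":0.9,"linear":[0,0,0],"delta_rot":[0,0,0]},{"gripper":0.9,"linear":[0,0,0],"delta_rot":[0,0,0]},{"gripper":0.9,"linear":[0,0,0],"delta_rot":[0,0,0]},{"gripper":0.9,"linear":[0,0,0],"delta_rot":[0,0,0]}]}}

```text
clock: 2.35
position: [0.4614, 0.3218, 0.0153]
ee_rot: [0.0, -0.071, 0.997, 0.0]
contact_force: [-0.6, 0.1, 5.5]
width: 0.0145
gripper_force: 19.6
```

```bash
python3 - <<'E'
from h import *
s=grab('scene');t=grab('top');p=s['pixels'][130:210,340:440];q=t['pixels'][215:295,140:240]
cv2.imwrite('pics/g1.png',cv2.resize(np.hstack([p,q]),None,fx=4,fy=4,interpolation=cv2.INTER_CUBIC)); print(get_state()['position'],get_state()['contact_force'],get_state()['width'])
E
```

```text
[0.46148864 0.32183704 0.01530997] [-1.25308916 -0.21539469  5.66650036] 0.014525363001165607
```

View pics/g1.png

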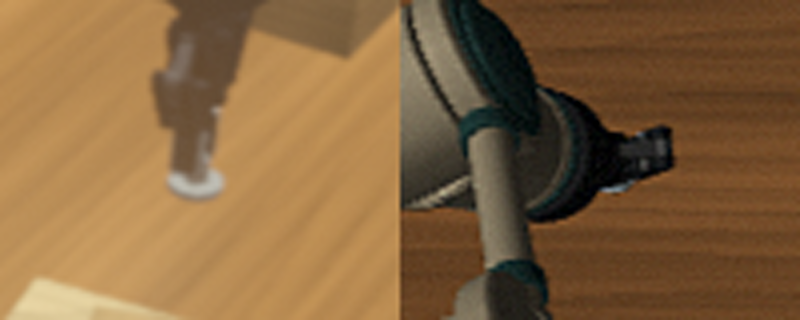

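>>> {"method": "send_rows", "body": {"increments": [{"gripper":0.9,"linear":[0,0,0.02],"delta_rot":[0,0,0]},{"gripper":0.9,"linear":[0,0,0.05],"delta_rot":[0,0,0]},{"gripper":0.9,"linear":[0.01,-0.03,0.07],"delta_rot":[0,0,0]},{"gripper":0.9,"linear":[0.022,-0.065,0.07],"delta_rot":[0,0,0]},{"gripper":0.9,"linear":[0.036,-0.105,0.07],"delta_rot":[0,0,0]},{"gripper":0.9,"linear":[0.05,-0.146,0.07],"delta_rot":[0,0,0]},{"gripper":0.9,"linear":[0.064,-0.187,0.07],"delta_rot":[0,0,0]},{"gripper":0.9,"linear":[0.075,-0.22,0.07],"delta_rot":[0,0,0]}]}}

```text
clock: 3.25
position: [0.5366, 0.0995, 0.0843]
ee_rot: [-0.0, -0.071, 0.998, -0.0]
contact_force: [-1.3, 0.2, -1.1]
width: 0.0145
gripper_force: 19.7
```

>>> {"method": "send_rows", "body": {"increments": [{"gripper":0.9,"linear":[0.005,-0.014,0],"delta_rot":[0,0,0]},{"gripper":0.9,"linear":[0.005,-0.014,0],"delta_rot":[0,0,0]},{"gripper":0.9,"linear":[0.005,-0.014,0],"delta_rot":[0,0,0]}]}}

```text
clock: 3.55
position: [0.5405, 0.0884, 0.0843]
ee_rot: [-0.001, -0.071, 0.997, 0.001]
contact_force: [0.3, 0.1, -0.6]
width: 0.0144
gripper_force: 19.7
```

```bash
python3 - <<'E'
from h import *
s=grab('scene','s2.png');t=grab('top','t2.png');p=s['pixels'][160:270,310:460];q=t['pixels'][170:280,240:340]
A=np.zeros((600,750,3),np.uint8); a=cv2.resize(p,None,fx=5,fy=5,interpolation=cv2.INTER_CUBIC);A[:550]=a
cv2.imwrite('pics/g2.png',A[:550]); st=get_state();print(st['position'],st['contact_force'],st['width'],st['ee_rot'])
E
```

```text
[0.54040478 0.08909205 0.08445836] [ 0.31294507  0.44018914 -1.30582921] 0.014454008980750515 [-4.45908535e-04 -7.16691275e-02  9.97428273e-01  4.22419726e-04]
```

View pics/g2.png

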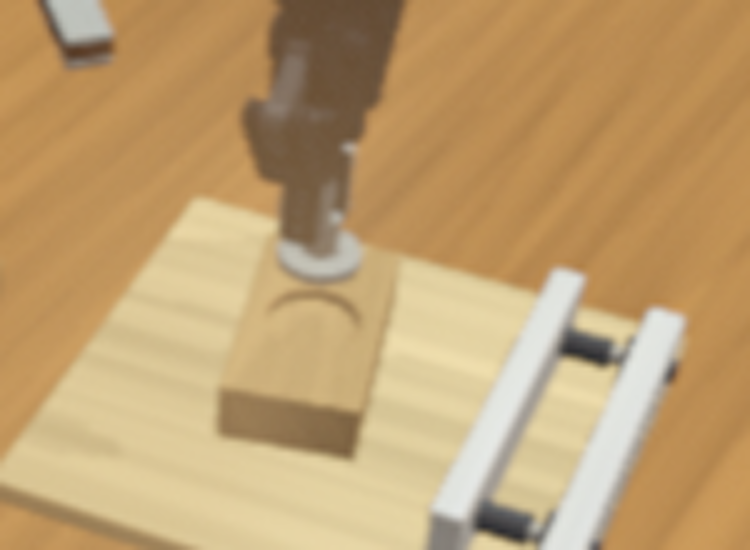

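The bush is held upright, flange centre at scene (373.6,211). The recess arc spans u 363.5–382 with its top at v≈217.6, and the block's near top corners are at (353.7,237.3) and (382.1,242.1). I'll compute the remaining offset from this one camera.

```bash
python3 - <<'E'
from h import *
np.set_printoptions(precision=4,suppress=True)
s=grab('scene'); f=lambda x,y:(310+x/5-.4,160+y/5-.4)
b=ray(s,*f(320,256),.072); print('bush',b)
q,w=corners(s,[f(220,388),f(362,412),f(400,262)],.04); print(q,w,np.linalg.norm(np.diff(w,axis=0),axis=1))
L=(w[2]-w[1])/np.linalg.norm(w[2]-w[1]); W=np.array([L[1],-L[0],0])
c1=(w[0]+w[2])/2; c2=w[1]+L*.055-W*.03; c3=w[0]+L*.055+W*.03
print('yaw',np.degrees(np.arctan2(L[1],L[0]))-90,c1,c2,c3)
for c in(c1,c2,c3):
    a=np.linspace(0,2*np.pi,200); P=np.array([proj(s,[c[0]+.02*np.cos(k),c[1]+.02*np.sin(k),.04]) for k in a]); print('arc pred u',P[:,0].min(),P[:,0].max(),'vtop',P[:,1].min(),'delta',c-b)
P=np.array([proj(s,[b[0]+.018*np.cos(k),b[1]+.018*np.sin(k),z]) for k in a for z in(.069,.075)]);print('flange pred',P.min(0),P.max(0),'seen',f(278,230),f(362,282))
E
```

```text
bush [0.5452 0.0863 0.072 ]
[[353.2044 237.511 ]
 [382.4126 242.6503]
 [391.0139 210.9311]] [[0.5362 0.0208 0.04  ]
 [0.594  0.041  0.04  ]
 [0.5594 0.1453 0.04  ]] [0.0612 0.1099]
yaw 18.349363994454833 [0.5478 0.0831 0.04  ] [0.5482 0.0838 0.04  ] [0.5474 0.0825 0.04  ]
arc pred u 363.45564942750457 382.09602643684946 vtop 217.91432678795164 delta [ 0.0027 -0.0033 -0.032 ]
arc pred u 363.7789394844975 382.41461127541544 vtop 217.81559903114695 delta [ 0.0031 -0.0026 -0.032 ]
arc pred u 363.14028001935503 381.78421660258664 vtop 217.989522962958 delta [ 0.0022 -0.0039 -0.032 ]
flange pred [364.9721 204.4977] [382.2747 217.2523] seen (365.20000000000005, 205.6) (382.0, 216.0)
```

>>> {"method": "send_rows", "body": {"increments": [{"gripper":0.9,"linear":[0.003,-0.003,-0.01],"delta_rot":[0,0,0]},{"gripper":0.9,"linear":[0.003,-0.003,-0.02],"delta_rot":[0,0,0]},{"gripper":0.9,"linear":[0.003,-0.003,-0.025],"delta_rot":[0,0,0]},{"gripper":0.9,"linear":[0.003,-0.003,-0.025],"delta_rot":[0,0,0]},{"gripper":0.9,"linear":[0.003,-0.003,-0.025],"delta_rot":[0,0,0]}]}}

```text
clock: 4.2
position: [0.544, 0.0847, 0.0592]
ee_rot: [-0.0, -0.071, 0.997, 0.0]
contact_force: [0.7, -0.2, -0.7]
width: 0.0145
gripper_force: 19.7
```

```bash
python3 - <<'E'
from h import *
s=grab('scene','s3.png');p=s['pixels'][185:255,335:415]
cv2.imwrite('pics/g3.png',cv2.resize(p,None,fx=8,fy=8,interpolation=cv2.INTER_CUBIC)); st=get_state();print(st['position'],st['contact_force'])
E
```

```text
[0.54427704 0.08470829 0.05956285] [ 0.39877681  0.1360441  -1.27058774]
```

View pics/g3.png

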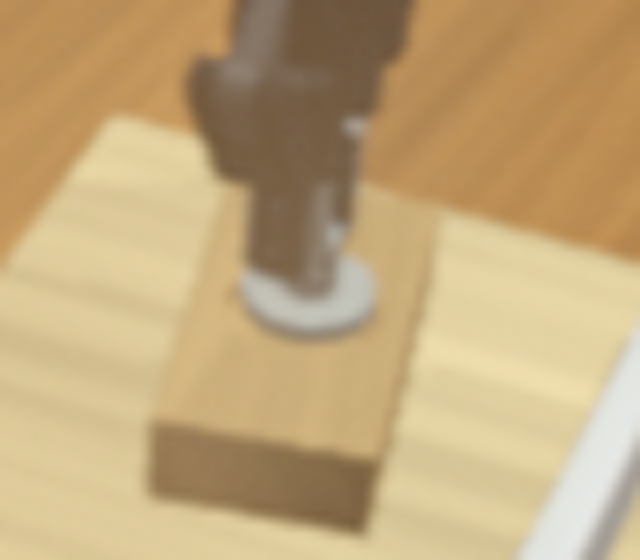

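```bash
python3 - <<'E'
from h import *
s=grab('scene'); c=np.array([.5478,.0831,0])
a=np.linspace(0,6.28,100)
P=np.array([proj(s,[c[0]+.018*np.cos(k),c[1]+.018*np.sin(k),z]) for k in a for z in(.044,.050)]);print((P.min(0)-[335,185]+.45)*8,(P.max(0)-[335,185]+.45)*8, 'seen left 240 right 377 bottom 338')
o=proj(s,c);print([(proj(s,c+d)-o)*8 for d in([.001,0,0],[0,.001,0])])
E
```

```text
[239.62210509 242.69631023] [376.19526704 345.32652839] seen left 240 right 377 bottom 338
[array([3.16753717, 1.35347164]), array([ 1.78071547, -1.9742627 ])]
```

>>> {"method": "send_rows", "body": {"increments": [{"gripper":0.9,"linear":[0,0,-0.003],"delta_rot":[0,0,0]},{"gripper":0.9,"linear":[0,0,-0.006],"delta_rot":[0,0,0]},{"gripper":0.9,"linear":[0,0,-0.009],"delta_rot":[0,0,0]},{"gripper":0.9,"linear":[0,0,-0.009],"delta_rot":[0,0,0]}]}}

```text
clock: 4.7
position: [0.543, 0.0851, 0.051]
ee_rot: [-0.001, -0.071, 0.997, 0.001]
contact_force: [-2.4, 2.0, 5.2]
width: 0.0146
gripper_force: 21.6
```

>>> {"method": "send_rows", "body": {"increments": [{"gripper":0.9,"linear":[-0.001,0.001,0],"delta_rot":[0,0,0]},{"gripper":0.9,"linear":[-0.001,0.001,-0.001],"delta_rot":[0,0,0]},{"gripper":0.9,"linear":[-0.001,0.001,-0.001],"delta_rot":[0,0,0]}]}}

```text
clock: 5.0
position: [0.5432, 0.0857, 0.0503]
ee_rot: [0.0, -0.071, 0.997, -0.0]
contact_force: [-0.4, 0.6, -0.9]
width: 0.0143
gripper_force: 21.1
```

>>> {"method": "send_rows", "body": {"increments": [{"gripper":0.9,"linear":[0,0,-0.001],"delta_rot":[0,0,0]},{"gripper":0.9,"linear":[0,0,-0.001],"delta_rot":[0,0,0]},{"gripper":0.3,"linear":[0,0,-0.001],"delta_rot":[0,0,0]},{"gripper":0,"linear":[0,0,-0.001],"delta_rot":[0,0,0]},{"gripper":0,"linear":[0,0,-0.001],"delta_rot":[0,0,0]},{"gripper":0,"linear":[0,0,0.01],"delta_rot":[0,0,0]},{"gripper":0,"linear":[0,0,0.04],"delta_rot":[0,0,0]},{"gripper":0,"linear":[0,0,0.07],"delta_rot":[0,0,0]}]}}

```text
clock: 5.8
position: [0.5428, 0.0856, 0.1204]
ee_rot: [-0.001, -0.071, 0.997, 0.0]
contact_force: [0.6, -0.4, -0.7]
width: 0.0427
gripper_force: 0.0
```

```bash
python3 - <<'E'
from h import *
s=grab('scene','s4.png');p=s['pixels'][185:255,335:415]
cv2.imwrite('pics/g4.png',cv2.resize(p,None,fx=8,fy=8,interpolation=cv2.INTER_CUBIC)); st=get_state();print(st['position'],st['contact_force'])
E
```

```text
[0.54645876 0.08583349 0.12596872] [ 1.87779191 -1.08400674  1.98923922]
```

View pics/g4.png

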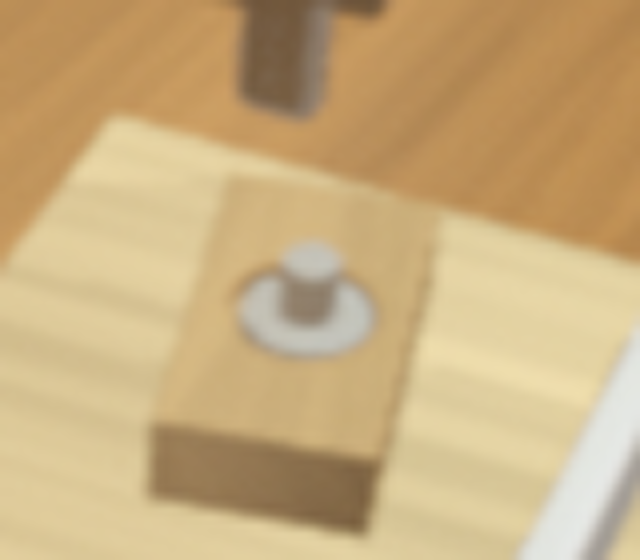

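The bush is seated upright in the recess (crop 307,312) and released. Now I'll go behind the block to push it.

>>> {"method": "send_rows", "body": {"increments": [{"gripper":0,"linear":[-0.03,-0.005,0],"delta_rot":[0,0,0]},{"gripper":0,"linear":[-0.063,-0.009,0],"delta_rot":[0,0,0]},{"gripper":0,"linear":[-0.063,-0.009,-0.03],"delta_rot":[0,0,0]},{"gripper":0,"linear":[-0.063,-0.009,-0.06],"delta_rot":[0,0,0]},{"gripper":0,"linear":[-0.063,-0.009,-0.08],"delta_rot":[0,0,0]},{"gripper":0,"linear":[-0.063,-0.009,-0.09],"delta_rot":[0,0,0]},{"gripper":0,"linear":[-0.063,-0.009,-0.09],"delta_rot":[0,0,0]}]}}

```text
clock: 6.55
position: [0.4796, 0.0766, 0.0289]
ee_rot: [-0.001, -0.071, 0.997, 0.0]
contact_force: [-0.9, -0.8, 0.9]
width: 0.0428
gripper_force: 0.0
```

>>> {"method": "send_rows", "body": {"increments": [{"gripper":0,"linear":[0,0,-0.006],"delta_rot":[0,0,0]},{"gripper":0,"linear":[0,0,-0.011],"delta_rot":[0,0,0]},{"gripper":0,"linear":[0.005,0.001,-0.011],"delta_rot":[0,0,0]},{"gripper":0,"linear":[0.01,0.0015,-0.011],"delta_rot":[0,0,0]},{"gripper":0,"linear":[0.015,0.002,-0.011],"delta_rot":[0,0,0]},{"gripper":0,"linear":[0.02,0.003,-0.011],"delta_rot":[0,0,0]},{"gripper":0,"linear":[0.025,0.0037,-0.011],"delta_rot":[0,0,0]},{"gripper":0,"linear":[0.03,0.0044,-0.011],"delta_rot":[0,0,0]}]}}

```text
clock: 7.35
position: [0.5101, 0.0812, 0.0186]
ee_rot: [-0.001, -0.071, 0.997, 0.0]
contact_force: [-0.9, -0.0, 0.7]
width: 0.0429
gripper_force: 0.6
```

>>> {"method": "send_rows", "body": {"increments": [{"gripper":0,"linear":[0.005,0.0007,0],"delta_rot":[0,0,0]},{"gripper":0,"linear":[0.01,0.0015,0],"delta_rot":[0,0,0]},{"gripper":0,"linear":[0.015,0.0022,0],"delta_rot":[0,0,0]},{"gripper":0,"linear":[0.02,0.003,0],"delta_rot":[0,0,0]},{"gripper":0,"linear":[0.025,0.0037,0],"delta_rot":[0,0,0]},{"gripper":0,"linear":[0.025,0.0037,0],"delta_rot":[0,0,0]}]}}

```text
clock: 7.95
position: [0.5367, 0.0848, 0.0187]
ee_rot: [0.001, -0.071, 0.997, 0.0]
contact_force: [0.3, 0.9, -0.3]
width: 0.0429
gripper_force: 0.0
```

```bash
python3 - <<'E'
from h import *
s=grab('scene','s5.png');t=grab('top','t5.png');p=s['pixels'][180:270,330:450];q=t['pixels'][160:260,230:350]
A=np.vstack([cv2.resize(p,(600,450)),np.zeros((0,600,3),np.uint8)]);cv2.imwrite('pics/g5.png',A); st=get_state();print(st['position'],st['contact_force'])
E
```

```text
[0.53592141 0.08477305 0.01868685] [ 0.63088827  0.34025258 -0.15488153]
```

View pics/g5.png

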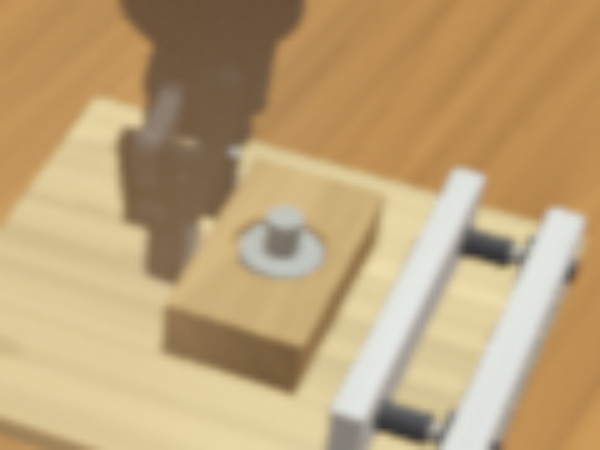

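The block is now square to the fingers, the bush is seated, and a gap to the fence remains. I'll continue slowly.

>>> {"method": "send_rows", "body": {"increments": [{"gripper":0,"linear":[0.004,0.0006,0],"delta_rot":[0,0,0]},{"gripper":0,"linear":[0.008,0.0012,0],"delta_rot":[0,0,0]},{"gripper":0,"linear":[0.012,0.0018,0],"delta_rot":[0,0,0]},{"gripper":0,"linear":[0.016,0.0024,0],"delta_rot":[0,0,0]},{"gripper":0,"linear":[0.02,0.003,0],"delta_rot":[0,0,0]},{"gripper":0,"linear":[0.024,0.0036,0],"delta_rot":[0,0,0]},{"gripper":0,"linear":[0.024,0.0036,0],"delta_rot":[0,0,0]}]}}

```text
clock: 8.75
position: [0.5604, 0.0885, 0.0187]
ee_rot: [0.001, -0.071, 0.997, 0.0]
contact_force: [0.5, 0.3, 0.4]
width: 0.0431
gripper_force: 0.0
```

>>> {"method": "send_rows", "body": {"increments": [{"gripper":0,"linear":[0.002,0.0003,0],"delta_rot":[0,0,0]},{"gripper":0,"linear":[0.005,0.0007,0],"delta_rot":[0,0,0]},{"gripper":0,"linear":[0.007,0.001,0],"delta_rot":[0,0,0]},{"gripper":0,"linear":[0.007,0.001,0],"delta_rot":[0,0,0]},{"gripper":0,"linear":[0.007,0.001,0],"delta_rot":[0,0,0]}]}}

```text
clock: 9.25
position: [0.5649, 0.0892, 0.0185]
ee_rot: [-0.001, -0.071, 0.997, -0.0]
contact_force: [-4.7, -2.4, 2.9]
width: 0.0426
gripper_force: 2.5
```

>>> {"method": "send_rows", "body": {"increments": [{"gripper":0,"linear":[0.002,0.0003,0],"delta_rot":[0,0,0]},{"gripper":0,"linear":[0.004,0.0006,0],"delta_rot":[0,0,0]},{"gripper":0,"linear":[0.006,0.0009,0],"delta_rot":[0,0,0]},{"gripper":0,"linear":[0.006,0.0009,0],"delta_rot":[0,0,0]},{"gripper":0,"linear":[0.006,0.0009,0],"delta_rot":[0,0,0]}]}}

```text
clock: 9.75
position: [0.569, 0.0898, 0.0184]
ee_rot: [-0.003, -0.071, 0.997, -0.0]
contact_force: [-7.9, -2.2, 4.9]
width: 0.043
gripper_force: 4.1
```

```bash
python3 - <<'E'
from h import *
s=grab('scene','s6.png');t=grab('top','t6.png');p=s['pixels'][180:270,330:450];q=t['pixels'][160:220,230:340]
a=cv2.resize(p,(440,330),interpolation=2);b=cv2.resize(q,(440,240),interpolation=2);cv2.imwrite('pics/g6.png',np.vstack([a,b])); st=get_state();print(st['position'],st['contact_force'],st['moment'])
E
```

```text
[0.56900645 0.08982175 0.01837794] [-8.2603168  -2.41095725  5.04857715] [-0.23555088  1.22754463  0.10598185]
```

View pics/g6.png

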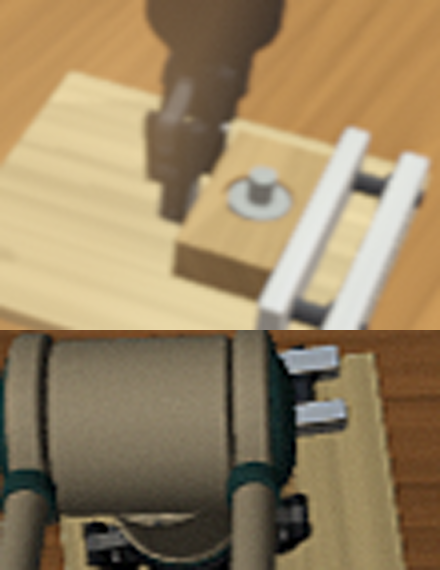

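```bash
python3 - <<'E'
from h import *
t0={**grab('top')}; new=t0['pixels']; old=cv2.imread('pics/top1.png')
# fence near-right/far edges: column profile of brightness over u=309..314
for nm,im in(('old',old),('new',new)):
    g=cv2.cvtColor(im,cv2.COLOR_BGR2GRAY).astype(int)
    print(nm,[int(x) for x in g[160:200,309:315].mean(1)])
s=grab('scene')['pixels']; so=cv2.imread('pics/scene1.png')
# scene shift of fence's near end by template matching
T=so[262:280,392:412]
r=cv2.matchTemplate(s[255:290,388:430],T,5);print(cv2.minMaxLoc(r))
d=grab('scene')
for tr in(0,.010,.0133): print(tr,proj(d,[.62+.02+tr*.989-.0,.0+tr*.146,.0485]))
print(ray(t0,312,180,.0485)-ray(t0,312,181,.0485))
E
```

```text
old [83, 82, 72, 74, 152, 149, 143, 148, 157, 130, 43, 47, 95, 139, 134, 131, 132, 131, 130, 128, 117, 162, 161, 156, 157, 166, 52, 53, 56, 125, 136, 132, 131, 130, 131, 132, 131, 131, 130, 132]
new [84, 82, 72, 75, 150, 150, 144, 147, 158, 129, 44, 49, 95, 139, 135, 131, 129, 130, 166, 158, 156, 162, 134, 43, 53, 74, 141, 133, 132, 132, 131, 131, 132, 130, 131, 131, 131, 132, 130, 132]
(-0.5342784523963928, 0.9858806133270264, (18, 12), (8, 8))
0 [393.63273633 259.9387934 ]
0.01 [398.53129219 261.50639969]
0.0133 [400.15507553 262.02603304]
[2.59298086e-03 1.86360267e-05 0.00000000e+00]
```

The fence is only about 8 mm along (bed friction takes some of the measured push), so it needs about 5 mm more.

>>> {"method": "send_rows", "body": {"increments": [{"gripper":0,"linear":[0.002,0.0003,0],"delta_rot":[0,0,0]},{"gripper":0,"linear":[0.004,0.0006,0],"delta_rot":[0,0,0]},{"gripper":0,"linear":[0.006,0.0009,0],"delta_rot":[0,0,0]},{"gripper":0,"linear":[0.006,0.0009,0],"delta_rot":[0,0,0]},{"gripper":0,"linear":[0.006,0.0009,0],"delta_rot":[0,0,0]},{"gripper":0,"linear":[0.006,0.0009,0],"delta_rot":[0,0,0]}]}}

```text
clock: 10.6
position: [0.5727, 0.0904, 0.0182]
ee_rot: [-0.005, -0.071, 0.997, -0.0]
contact_force: [-10.5, -2.8, 7.2]
width: 0.0427
gripper_force: 5.9
```

```bash
python3 - <<'E'
from h import *
t=grab('top')['pixels'];g=cv2.cvtColor(t,cv2.COLOR_BGR2GRAY).astype(int)
print([int(x) for x in g[172:190,309:315].mean(1)])
s=grab('scene')['pixels']; so=cv2.imread('pics/scene1.png')
print(cv2.minMaxLoc(cv2.matchTemplate(s[255:290,388:430],so[262:280,392:412],5))[3])
p=s[180:270,330:450];cv2.imwrite('pics/g7.png',cv2.resize(p,(720,540),interpolation=2));st=get_state();print(st['position'],st['contact_force'])
E
```

```text
[95, 138, 135, 122, 157, 161, 156, 156, 165, 61, 53, 56, 113, 137, 133, 131, 131, 131]
(10, 9)
[0.57275852 0.09044585 0.01817311] [-10.48192612  -3.21723593   7.84783389]
```

View pics/g7.png

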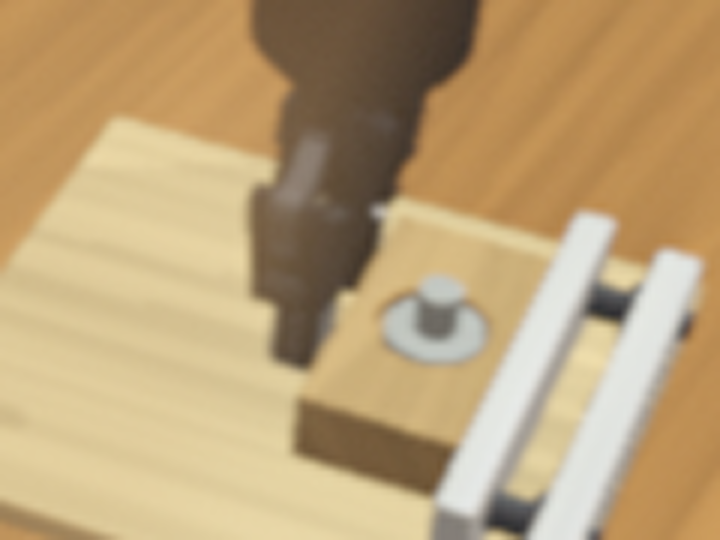

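The fence is about 12.5 mm along, the block is flush and square against it (crop 500,420), the bush is upright in the recess (crop 436,327), and the fingers are clear of it. Handing in.

```bash
python3 -c "
from rig import sign_off; print(sign_off())"
```

```text
the job is handed in; nothing more can be done
None
```

I handed the job in with the bush released flange down in the block's recess and the block held square against the fence; the hand-in call returned no verdict. The fence is about 12.5 mm along, which is about 7.5 N on the spring. The wrist reads about 11 N horizontally and 8 N vertically. The fingers are clear of the bush, and I steered clear of the other things but did not re-measure them.

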